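# Turn the soup down and hold the clip open over its batch card

### The arm

A 6-joint arm with a two-finger parallel gripper is mounted at the origin on the work surface. World frame = base frame: x ahead of the robot, y to its left, z up, the work surface at z = 0. Lengths are in m, angles in rad, forces in N, time in s.
With the tool pointing down it reaches from about 0.375 to 0.925 m from the base axis. Payload 5.7 kg.
Tool frame: the origin (TCP) lies midway between the tips of the shut fingers; the grasp point (between the pads) lies 19 mm behind it; z points along the fingers, x is the direction in which the jaws open and shut, and the axes are right-handed (so a half turn about z gives the same grasp; the last joint's range is limited). The gripper opens to 88 mm and grips with 3 to 60 N. Pads are 20 mm wide; open, the fingers measure 115 mm over their backs; the gripper's body (75 mm by 178 mm) begins 61 mm behind the grasp point.
Start: joints at [-1.375, 0.359, 1.51, -0, 1.272, -0.115], TCP at [0.183, -0.571, 0.223] pointing down, gripper open.
Joint ranges: [-2.97, 2.97], [-1.01, 2.36], [0.21, 2.38], [-0.96, 4.11], [0.2, 2.71], [-2.98, 2.98]. Speed limits (rad/s): [2.39, 2.39, 3.14, 3.14, 3.14, 3.14].

### API

Orientations are given as a unit quaternion [x, y, z, w].
In Python, from bench import move_ptp, servo_line, goto_joints, move_gripper, sleep, inverse_kinematics, capture, PlanningError, close_job, spot_in, silhouettes, current_clock, current_joint_pos, current_qvel, current_joint_torque, current_position, current_orientation, current_force, current_torque, current_finger_gap gives the robot as it stands. Calls block until the motion is done:
- move_ptp(position, orientation): joint-space move of the TCP to a pose.
- servo_line(position, orientation=None, rate=0.15, contact_N=None): straight line of the TCP; orientation=None keeps the orientation; rate is the mean speed in m/s. With contact_N (N) it stops when the force on the tool has changed by that much, and returns True; else False.
- goto_joints(angles): joint-space move.
- move_gripper(opening): finger opening in m; the grip force is fixed at half the most; returns when the fingers have stopped.
- sleep(seconds).
- inverse_kinematics(position, orientation): joint angles nearest the present ones, or None.
- capture(name): name is "side" or "top"; returns a dict with "image" (384x512x3 uint8, blue, green, red), "range_z" (384x512 float32, m along the optical axis (not along the pixel's ray), 0 where there is no reading), "intrinsics" (3x3 intrinsics, pixels), "R" (3x3) and "t" (3): a world point X has camera coordinates R X + t. Camera axes: x right, y down, z forward; pixel columns grow to the right and rows downward; lengths in m; the calibration is good to about 2 mm. A picture is of the moment at which its call begins.
A pose or a line that the arm cannot do raises PlanningError and nothing moves.
- close_job(): hands the job in, once; it reports no verdict.
Trained networks look in the newest picture that a camera, given by its name, has taken for a name from the list of things; names that differ only in an ending like _2 or _b are one class to them, and where a whole thing is asked for, a point or a joint stands for the part that bears it (a point fixed in the world has none). Each returns a list of dicts, best first, with "conf" (0 to 1); they miss things now and then, are a little off and sometimes report something else, mostly with a low value. They report only what shows in the picture. A call takes as long as a camera call. They do not tell look-alikes from the thing itself.
- spot_in(camera, query): "xy" ([column, row] in pixels, amid what is visible of it).
- silhouettes(camera, query): "region" (384x512 bool, what is visible of it) and "xy" ([column, row] in pixels, amid what is visible of it).
Readings, each from a call of its own:
- current_clock(): time.
- current_joint_pos(): joint angles.
- current_qvel(): joint speeds.
- current_joint_torque(): joint torques, N m.
- current_position(): TCP position.
- current_orientation(): TCP orientation.
- current_force(): force on the tool from outside, world axes, zero at the start.
- current_torque(): the same for the moment, N m.
- current_finger_gap(): finger opening in m.
Only numpy, scipy, OpenCV 4.12 (cv2) and the standard library are available. Lean on these libraries where they do the work, as an engineer would, in place of code of your own. Each camera call takes 0.05 s, during which the arm holds its last target.

### The job

The soup is done: turn the hob's knob back to the green keep-warm mark. Then take the red spring clip off the rim of the onion tub and hold it squeezed wide open over the middle of the top edge of the batch card, squarely, with a jaw reaching well down on each side of the card and nothing of the clip touching it, so that a colleague can slip the time ticket in between. Finish like that, still holding the clip gaping and still around the card edge, and leave everything else where it stands.

Things in the scene. Friction and masses are not known exactly. Their poses are not given: they have to be found in the camera images.
- dial_grip (a point): The hob's only knob: an upright black cylinder 39 mm across (42 mm at its foot), 30 mm tall, on the near control strip. This point lies on its vertical turning axis, 22 mm above the hob's top, 9 mm below the knob's top. Grip it at any yaw. The pot's wall is about 90 mm behind this point. x axis: from the hob's front to its back.
- hob: Flat stainless induction hob 360 (x) x 280 (y) mm, its top 62 mm above the table, fixed; origin at the centre of its underside, x axis from front to back.
- dial (a joint): Knob angle (rad), grows clockwise from above. Six clicks 0.436 apart: 0 off (white dot), 0.436 keep-warm (larger green dot), 0.872, 1.308, 1.744 (orange), 2.18 (red). Starts near 1.308 or 1.744; snaps to the nearest click when let go; a click takes up to 0.05 N m. White pointer line: 1.09 minus this value, counter-clockwise from the hob's x axis.
- clip_pin (a point): Red spring clip like a big clothes-peg, 38 mm wide (y, along the hinge pin), 65 g. This point: middle of the pin. z up to the handles; x: line along which handles are squeezed and jaws part. Axes belong to one half: they tilt about y by half of clip_jaw when the clip is spread. It starts upright, biting the tub's near wall, the pin 20 mm above the rim.
- clip_handles (a point): Midway between the clip's handles, 38 mm above the pin. Handles: flat, 5 mm thick, 38 mm wide, from 2 to 51 mm above the pin, splayed: 42 mm over their outsides at 26 mm above the pin, 61 mm at the top. Fully spread they stand parallel, 20 to 22 mm over their outsides, tops 56 mm above the pin.
- clip_jaw (a joint): Angle between the clip's halves (rad): 0 biting the 4 mm tub wall, -0.055 shut, 0.72 fully spread against its stop (lips about 28 mm apart; 19 mm at 0.42). Squeezing the handles raises it; the spring needs about 5 N on each handle top to start and 9 N to spread fully.
- clip_tip_a (a point): Lower inner edge, at mid-width, of the lip of the jaw on the clip's +x side. Jaws reach 36 mm below the pin (33 mm fully spread); lips are 9 mm tall; above the lips is a hollow 16 mm wide between the jaw arms, up to the pin.
- clip_tip_b (a point): Lower inner edge, at mid-width, of the lip of the jaw on the clip's -x side.
- card_top (a point): Middle of the top edge of the batch card: stiff, white, 105 mm wide, 3 mm thick, blue band near the top, upright in a wooden foot (60 x 120 x 22 mm) fixed to the table. 160 mm above the table. x axis: horizontal, square to the card's face; y: along the top edge; z up.
- clip: The same red clip: origin and axes as point clip_pin.
- tub: White open storage tub of onions, 176 (x) x 108 (y) x 150 mm tall, walls 4 mm, fixed; origin at the centre of its underside. The clip bites its near wall (the -x side), up to 25 mm from the wall's middle. The onions stay below 140 mm and clear of the near wall.
- card_stand: The card with its wooden foot; origin at the centre of the foot's underside, axes as point card_top.
- pot: Covered aluminium pot, 180 mm across, 147 mm to the top of its lid knob (bystander); origin under its centre, standing on the hob.
- board: Wooden chopping board 200 x 280 x 16 mm (bystander).
- onion: Brown onion, about 76 mm, on the board (bystander).
- knife: Kitchen knife on the board (bystander).
- oil: Amber oil bottle, 64 mm across, 190 mm tall (bystander).
- spice: Small glass spice jar with a black cap, 48 mm across, 85 mm tall (bystander).
There are look-alikes about, which are no part of the job. What is shaped like the tub but purple is not meant.

How it is judged:
On the way, in this order (a step that is already met when the one before it is completed fails the run):
1. the hob's knob rests at the green keep-warm mark (value of joint dial between 0.32 and 0.55 rad), for 0.3 s.
2. the fingers hold the clip, clear of the tub (distance of clip_pin from where it was at the start of the episode above 0.06 m and contact force between the fingers and clip above 1 N and contact force between clip and tub below 0.1 N), for 0.2 s.
At the end, for the whole second after the job is handed in: Knob at green (0.32 to 0.55 rad). Fingers hold the clip still, spread over 0.42 rad, within 20 mm of the middle of the card edge and 0.25 rad of square, both tips 7 mm or more below the edge, one each side, 4 mm or more from its middle plane, touching neither card nor tub (all of step 1 and value of joint clip_jaw above 0.42 rad and z of each of clip_tip_a, clip_tip_b in the frame of card_top below -0.007 m and ((x of clip_tip_a in the frame of card_top above 0.004 m and x of clip_tip_b in the frame of card_top below -0.004 m) or (x of clip_tip_b in the frame of card_top above 0.004 m and x of clip_tip_a in the frame of card_top below -0.004 m)) and y of clip_pin in the frame of card_top between -0.02 and 0.02 m and angle between the y axis of clip_pin and the y axis of card_top, either way round below 0.25 rad and contact force between clip and card_stand below 0.2 N and contact force between the fingers and clip above 2 N and contact force between clip and tub below 0.1 N and linear speed of clip below 0.03 m/s); the arm keeps its last pose, push and grip.
It fails at once if a bystander is pushed more than 30 mm from its place (distance of any of pot, board, onion, knife, oil, spice from where it was at the start of the episode above 0.03 m).
It fails at once if the pot is tipped (angle between pot's own z axis and vertical above 0.2 rad).
It also fails if it takes over 51 s, if anything falls off the work surface, if the arm or the gripper's body presses on something with over 40 N, if the wrist force passes 120 N, or if a joint passes its speed limit or range.

## Working session

There is one attempt and no reset: what is moved stays moved. The work goes in short steps, each a Python script; the robot and the scene stay as the last script left them, time stands still between calls to the robot, and variables do not carry over. Pictures are saved under pics/ and viewed, and the job is handed in when it is done.

```bash
mkdir -p pics; ls; cat > h.py <<'E'
import numpy as np, cv2
from bench import *
def pix2w(c,u,v,z):
    K=c["intrinsics"];p=np.array([(u-K[0,2])/K[0,0]*z,(v-K[1,2])/K[1,1]*z,z]);return c["R"].T@(p-c["t"])
def proj(c,X):
    p=c["R"]@np.asarray(X)+c["t"];q=c["intrinsics"]@p;return q[:2]/q[2]
def cloud(c):
    K=c["intrinsics"];z=c["range_z"];v,u=np.mgrid[:384,:512]
    P=np.stack([(u-K[0,2])/K[0,0]*z,(v-K[1,2])/K[1,1]*z,z],-1)
    return (P-c["t"])@c["R"]
E
python3 - <<'E'
from h import *
import pickle
print(current_clock())
for n in ["side","top"]:
    c=capture(n); pickle.dump(c,open(n+"0.pkl","wb"))
    cv2.imwrite(f"pics/{n}0.png",cv2.resize(c["image"],None,fx=1.5,fy=1.5))
    print(n,c["R"].round(3).tolist(),c["t"].round(3),c["intrinsics"].round(1).tolist())
    for q in ["dial","clip","tub","card_stand","hob","clip_handles","card_top","dial_grip","pot","oil","spice"]:
        print(q,[(d["xy"],round(d["conf"],2)) for d in spot_in(n,q)][:4])
print(current_clock())
E
```

```text
pics
0.0
side [[0.722, -0.692, 0.006], [-0.338, -0.361, -0.869], [0.603, 0.626, -0.494]] [-0.371  0.291  1.456] [[409.3, 0.0, 252.9], [0.0, 409.3, 190.6], [0.0, 0.0, 1.0]]
dial [([262.9, 202.6], 0.57)]
clip [([296.9, 220.0], 0.7)]
tub [([242.7, 232.5], 0.76), ([288.3, 227.2], 0.68)]
card_stand [([219.1, 178.9], 0.68), ([301.3, 250.8], 0.61)]
hob [([267.5, 204.5], 0.87), ([283.6, 179.1], 0.19)]
clip_handles [([298.6, 217.3], 0.7), ([268.8, 205.8], 0.64), ([206.7, 216.5], 0.29)]
card_top [([217.8, 181.2], 0.71), ([295.7, 222.8], 0.22)]
dial_grip [([268.2, 203.3], 0.79)]
pot [([282.1, 180.4], 0.64)]
oil []
spice [([207.4, 215.6], 0.47), ([263.3, 203.0], 0.39)]
top [[0.015, -1.0, 0.005], [-0.999, -0.015, -0.05], [0.05, -0.004, -0.999]] [-0.017  0.526  1.412] [[381.0, 0.0, 257.7], [0.0, 381.0, 187.3], [0.0, 0.0, 1.0]]
dial []
clip [([352.7, 215.9], 0.52)]
tub [([297.2, 245.1], 0.77), ([346.3, 186.8], 0.75)]
card_stand [([178.2, 174.1], 0.93)]
hob [([262.3, 162.1], 0.85)]
clip_handles [([352.1, 219.3], 0.7), ([176.0, 174.5], 0.62)]
card_top [([174.2, 174.3], 0.58), ([353.2, 222.2], 0.5)]
dial_grip [([261.6, 161.9], 0.94), ([177.8, 176.0], 0.62), ([351.6, 219.4], 0.47), ([410.2, 179.6], 0.33)]
pot [([261.1, 125.8], 0.61)]
oil [([93.6, 196.1], 0.62)]
spice [([225.2, 234.9], 0.55)]
1.2
```

View pics/side0.png

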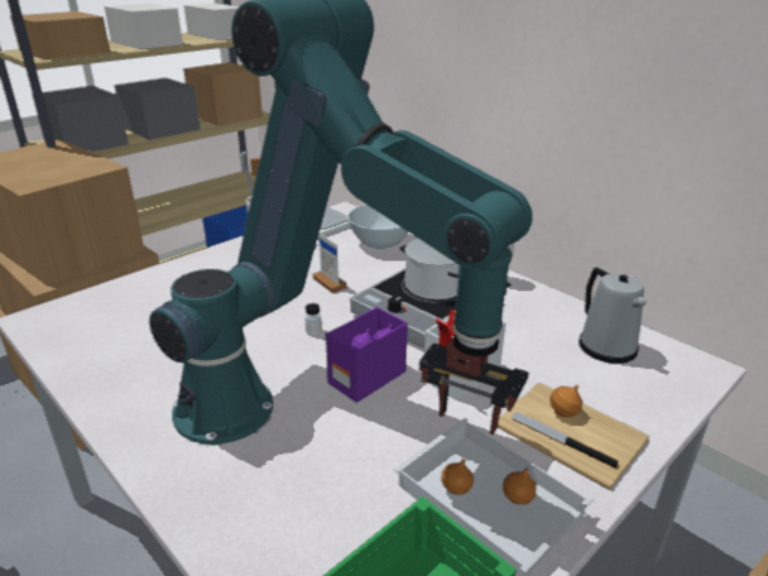

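View pics/top0.png

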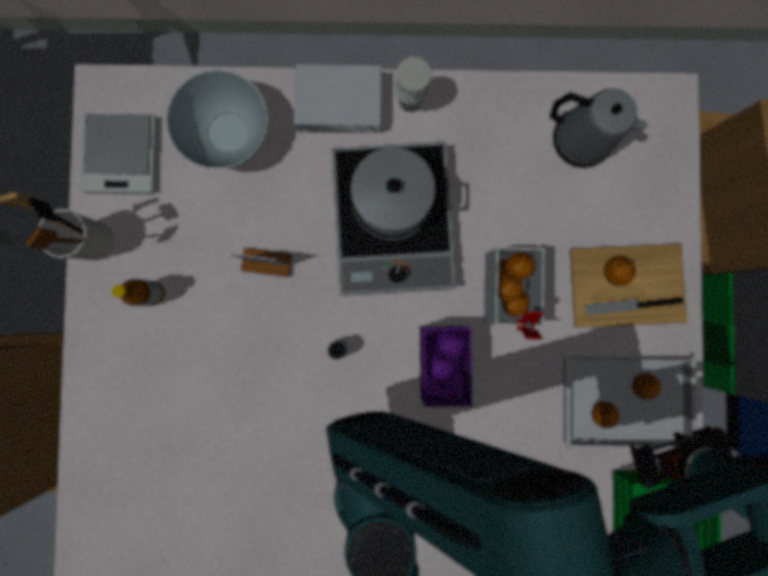

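```bash
python3 - <<'E'
from h import *
import pickle
s=pickle.load(open("side0.pkl","rb"));t=pickle.load(open("top0.pkl","rb"))
a=cv2.resize(t["image"][120:270,150:400],None,fx=3.2,fy=3.2,interpolation=cv2.INTER_CUBIC)
cv2.imwrite("pics/topc.png",a)
a=cv2.resize(s["image"][150:290,180:360],None,fx=4.2,fy=4.2,interpolation=cv2.INTER_CUBIC)
cv2.imwrite("pics/sidec.png",a)
E
```

```text
(no output)
```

View pics/topc.png

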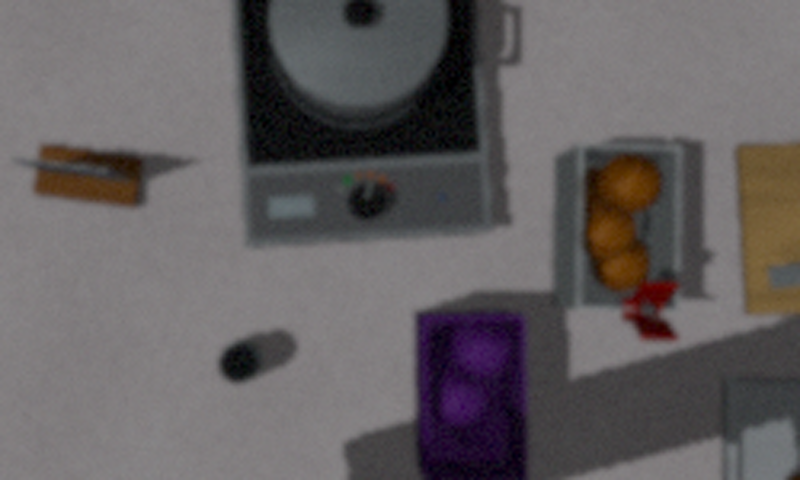

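View pics/sidec.png

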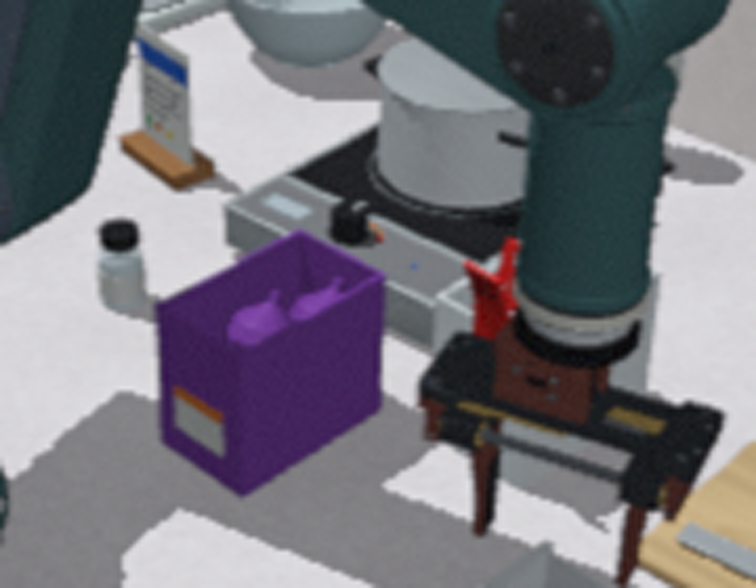

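The top view shows the purple tub at (297,245) and the white onion tub at (346,187) with the red clip at about (353,217) on its near wall. The white tub is the one meant, because the other is purple and carries no clip. The knob is at (265,182), and the only card stand is at (178,174). Next I'll measure them.

```bash
python3 - <<'E'
from h import *
import pickle
s=pickle.load(open("side0.pkl","rb"));t=pickle.load(open("top0.pkl","rb"))
for n,c in (("top",t),("side",s)):
    P=cloud(c);im=c["image"].astype(int);ok=c["range_z"]>0
    b,g,r=im[...,0],im[...,1],im[...,2]
    red=(r>90)&(g<60)&(b<60)&ok&(P[...,2]>0.1)&(P[...,0]>.2)&(P[...,0]<.8)
    print(n,"clip",red.sum(),P[red].min(0).round(3),P[red].max(0).round(3),P[red].mean(0).round(3))
    # knob: dark on strip
    sel=ok&(P[...,2]>.078)&(P[...,2]<.105)&(P[...,0]>.42)&(P[...,0]<.55)&(P[...,1]>-.12)&(P[...,1]<.1)
    print("knob",sel.sum(),P[sel].mean(0).round(4) if sel.any() else'',P[sel].min(0).round(3),P[sel].max(0).round(3),)
    # hob top
    sel=ok&(abs(P[...,2]-.062)<.007)&(P[...,0]>.3)&(P[...,0]<.9)&(abs(P[...,1])<.25)
    rect=cv2.minAreaRect(P[sel][:,:2].astype(np.float32)); print("hob",sel.sum(),rect, np.median(P[sel][:,2]))
    # card
    sel=ok&(P[...,2]>.035)&(P[...,2]<.2)&(P[...,0]>.4)&(P[...,0]<.62)&(P[...,1]>.12)&(P[...,1]<.36)
    Q=P[sel];print("card",sel.sum(),Q.min(0).round(3),Q.max(0).round(3),Q.mean(0).round(3))
    l=cv2.fitLine(Q[:,:2].astype(np.float32),cv2.DIST_HUBER,0,.01,.01).ravel();print(l, np.degrees(np.arctan2(l[1],l[0])))
    sel=ok&(P[...,2]>.012)&(P[...,2]<.03)&(P[...,0]>.4)&(P[...,0]<.62)&(P[...,1]>.12)&(P[...,1]<.36)
    print("foot",sel.sum(),cv2.minAreaRect(P[sel][:,:2].astype(np.float32)))
    sel=ok&(abs(P[...,2]-.148)<.006)&(P[...,0]>.3)&(P[...,0]<.65)&(P[...,1]>-.4)&(P[...,1]<-.12)&~red
    print("tub rim",sel.sum(),cv2.minAreaRect(P[sel][:,:2].astype(np.float32)) if sel.sum()>3 else'')
a=cv2.resize(t["image"][160:200,235:295],None,fx=12,fy=12,interpolation=cv2.INTER_CUBIC)
cv2.imwrite("pics/knobt.png",np.clip(a*1.8,0,255))
a=cv2.resize(s["image"][185:220,240:300],None,fx=12,fy=12,interpolation=cv2.INTER_CUBIC)
cv2.imwrite("pics/knobs.png",a)
a=cv2.resize(t["image"][195:245,325:385],None,fx=12,fy=12,interpolation=cv2.INTER_CUBIC)
cv2.imwrite("pics/clipt.png",np.clip(a*1.8,0,255))
E
```

```text
top clip 115 [ 0.4   -0.335  0.108] [ 0.574 -0.276  0.224] [ 0.514 -0.31   0.133]
knob 77 [ 0.5363 -0.0308  0.0937] [ 0.523 -0.048  0.081] [ 0.548 -0.013  0.1  ]
hob 4737 ((0.5661652088165283, 0.03314279019832611), (0.5767006874084473, 0.42005500197410583), 6.145500183105469) 0.06319535886238051
card 96 [0.56  0.241 0.035] [0.575 0.346 0.164] [0.567 0.29  0.118]
[0.12277466 0.99243456 0.5648821  0.27743447] 82.94773
foot 434 ((0.5682640075683594, 0.2936514616012573), (0.12135857343673706, 0.06018595024943352), 83.22200012207031)
tub rim 280 ((0.4570291042327881, -0.2670653462409973), (0.18670879304409027, 0.3351776897907257), 54.69222640991211)
side clip 107 [ 0.393 -0.339  0.152] [ 0.453 -0.3    0.223] [ 0.422 -0.319  0.187]
knob 55 [ 0.5334 -0.0332  0.0896] [ 0.52  -0.053  0.078] [ 0.55  -0.008  0.098]
hob 1333 ((0.5225723385810852, 0.017406582832336426), (0.46854567527770996, 0.40597420930862427), 85.02710723876953) 0.06395067821265632
card 289 [0.554 0.234 0.035] [0.579 0.352 0.166] [0.568 0.294 0.102]
[0.11940966 0.99284506 0.56843054 0.29370394] 83.14196
foot 150 ((0.5683337450027466, 0.29285380244255066), (0.126894012093544, 0.06636501103639603), 82.990966796875)
tub rim 156 ((0.44914284348487854, -0.2764110267162323), (0.13880734145641327, 0.3086353838443756), 37.129737854003906)[ WARN:0@0.766] global loadsave.cpp:1063 imwrite_ Unsupported depth image for selected encoder is fallbacked to CV_8U.
```

View pics/knobt.png

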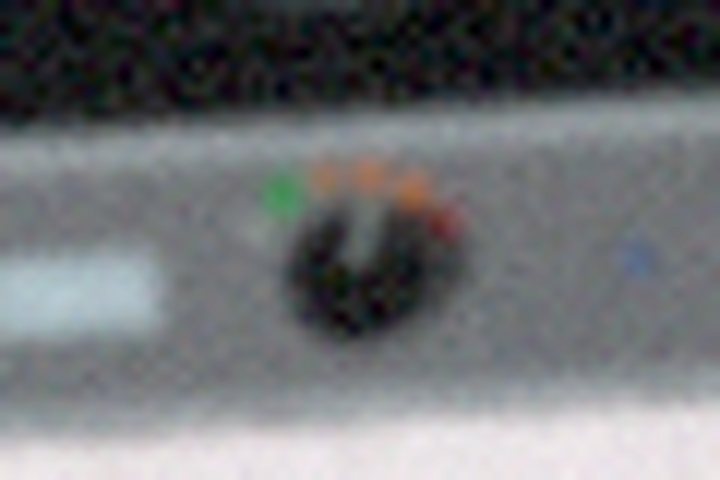

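View pics/knobs.png

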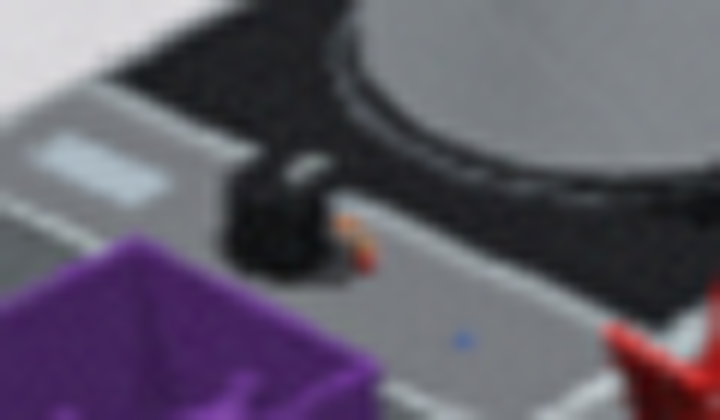

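View pics/clipt.png

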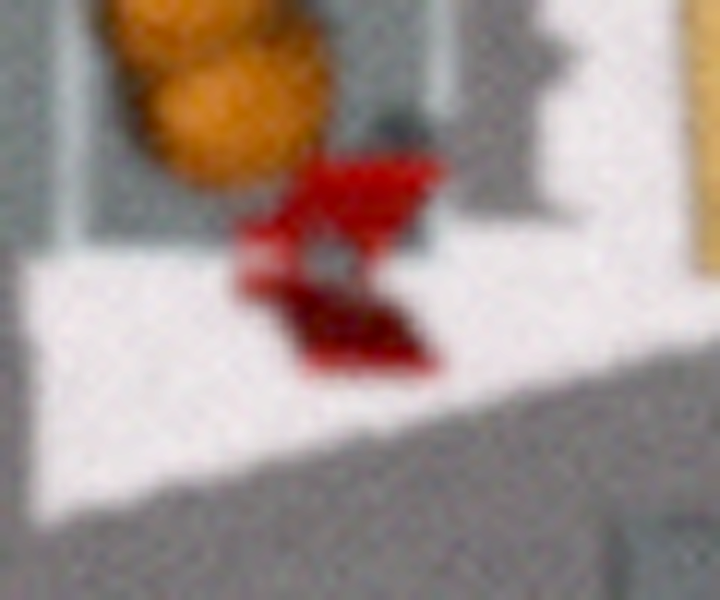

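```bash
cat >> h.py <<'E'
from scipy.spatial.transform import Rotation as Ro
def q(a):
    c,s=np.cos(a),np.sin(a)
    return Ro.from_matrix(np.array([[c,s,0],[s,-c,0],[0,0,-1.]])).as_quat()
E
python3 - <<'E'
from h import *
import pickle
t=pickle.load(open("top0.pkl","rb"));P=cloud(t);ok=t["range_z"]>0
# strip front edge of hob: points at hob-top height on the strip
sel=ok&(abs(P[...,2]-.063)<.006)&(P[...,0]>.47)&(P[...,0]<.56)&(P[...,1]>-.2)&(P[...,1]<.14)
m=cv2.morphologyEx(sel.astype(np.uint8),cv2.MORPH_OPEN,np.ones((3,3)))
Q=[]
for u in range(235,297):
    r=np.where(m[:,u])[0]
    if len(r)>8: Q.append(P[r.max(),u])
Q=np.array(Q);l=np.polyfit(Q[:,1],Q[:,0],1);print(len(Q),l,"hob yaw deg",-np.degrees(np.arctan(l[0])),np.std(Q[:,0]-np.polyval(l,Q[:,1])))
print(Q[:,1].min(),Q[:,1].max())
hob=-np.arctan(l[0])
print(current_joint_pos(), current_orientation())
for d in (-25,25):
  for base in (90,-90):
    a=hob+np.radians(base+d)
    for z in (.2,.069): print(d,base,z,inverse_kinematics([.5355,-.0305,z],q(a)))
for base in (0,180): print(inverse_kinematics([.40,-.31,.2],q(np.radians(base))),inverse_kinematics([.568,.293,.2],q(np.radians(base-7))))
E
```

```text
52 [-0.05856653  0.4995658 ] hob yaw deg 3.351786208357548 0.004506479854744261
-0.1473260867001856 0.07279248556367017
[-1.37511551e+00  3.58783585e-01  1.51040300e+00 -1.59933302e-05
  1.27249859e+00 -1.15097861e-01] [ 8.08023694e-01 -5.89149987e-01 -3.91825339e-05 -2.57468249e-05]
-25 90 0.2 [-1.85707187e-01  2.90542846e-01  1.67590019e+00 -4.44089210e-16
  1.17514962e+00 -1.37867091e+00]
-25 90 0.069 [-1.85707187e-01  4.59236106e-01  1.80692026e+00 -4.44089210e-16
  8.75436284e-01 -1.37867091e+00]
-25 -90 0.2 [-1.85707187e-01  2.90542846e-01  1.67590019e+00 -4.44089210e-16
  1.17514962e+00  1.76292175e+00]
-25 -90 0.069 [-1.85707187e-01  4.59236106e-01  1.80692026e+00 -4.44089210e-16
  8.75436284e-01  1.76292175e+00]
25 90 0.2 [-1.85707187e-01  2.90542846e-01  1.67590019e+00 -4.44089210e-16
  1.17514962e+00 -2.25133553e+00]
25 90 0.069 [-1.85707187e-01  4.59236106e-01  1.80692026e+00 -4.44089210e-16
  8.75436284e-01 -2.25133553e+00]
25 -90 0.2 [-1.85707187e-01  2.90542846e-01  1.67590019e+00 -4.44089210e-16
  1.17514962e+00  8.90257122e-01]
25 -90 0.069 [-1.85707187e-01  4.59236106e-01  1.80692026e+00 -4.44089210e-16
  8.75436284e-01  8.90257122e-01]
[-7.95883231e-01  2.47772160e-01  1.73829309e+00 -4.44089210e-16
  1.15552741e+00 -7.95883231e-01] [ 3.68228587e-01  4.34030007e-01  1.44800409e+00 -4.44089210e-16
  1.25955855e+00  4.90401635e-01]
[-7.95883231e-01  2.47772160e-01  1.73829309e+00 -4.44089210e-16
  1.15552741e+00  2.34570942e+00] [ 3.68228587e-01  4.34030007e-01  1.44800409e+00 -4.44089210e-16
  1.25955855e+00 -2.65119102e+00]
```

```bash
python3 - <<'E'
from h import *
hob=np.radians(3.35); k=[.5355,-.0305]
a0=hob+np.radians(-90-25)
servo_line([.20,-.56,.33],rate=.3)
move_ptp([*k,.30],q(a0)); print(current_clock(),current_position())
servo_line([*k,.12],rate=.25)
hit=servo_line([*k,.068],rate=.1,contact_N=8); print(hit,current_position(),current_force().round(1) if hasattr(current_force(),'round') else current_force())
move_gripper(0.02); print(current_finger_gap(),current_clock(),current_position())
E
```

```text
3.9583 [ 0.53552127 -0.03118987  0.29986337]
False [ 0.5360641  -0.03058362  0.06861601] [-0.1 -0.2 -0.1]
0.038382067203181686 6.3083 [ 0.53688161 -0.02805628  0.06812771]
```

```bash
python3 - <<'E'
from h import *
import pickle
j=np.array(current_joint_pos()); print(j.round(3),current_torque())
p=current_position()
j2=j.copy(); j2[5]-=0.872
goto_joints(list(j2)); print(np.array(current_joint_pos()).round(3),current_finger_gap(),current_torque(),current_force(),current_clock())
move_gripper(.088)
p=current_position(); 
servo_line([p[0],p[1],.30],rate=.3)
print(current_clock())
c=capture("side"); pickle.dump(c,open("side1.pkl","wb"))
u,v=proj(c,[.5355,-.0305,.092]).astype(int)
cv2.imwrite("pics/k1.png",cv2.resize(c["image"][v-25:v+30,u-40:u+40],None,fx=10,fy=10,interpolation=cv2.INTER_CUBIC))
cv2.imwrite("pics/s1.png",cv2.resize(c["image"],None,fx=1.5,fy=1.5))
E
```

```text
[-0.184  0.461  1.807  0.006  0.872  1.763] [ 1.90876089 -0.69274628  0.0363174 ]
[-0.187  0.461  1.806 -0.002  0.871  0.891] 0.03836223162350982 [-2.99038611  0.16621182 -0.12493433] [ 6.93657397e-03 -1.56400544e+01 -2.47443806e+00] 7.15
8.975
```

View pics/k1.png

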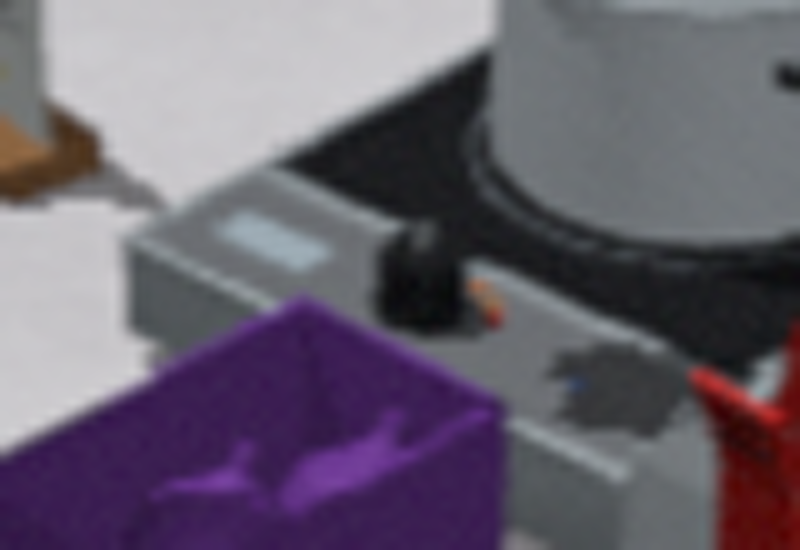

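View pics/s1.png

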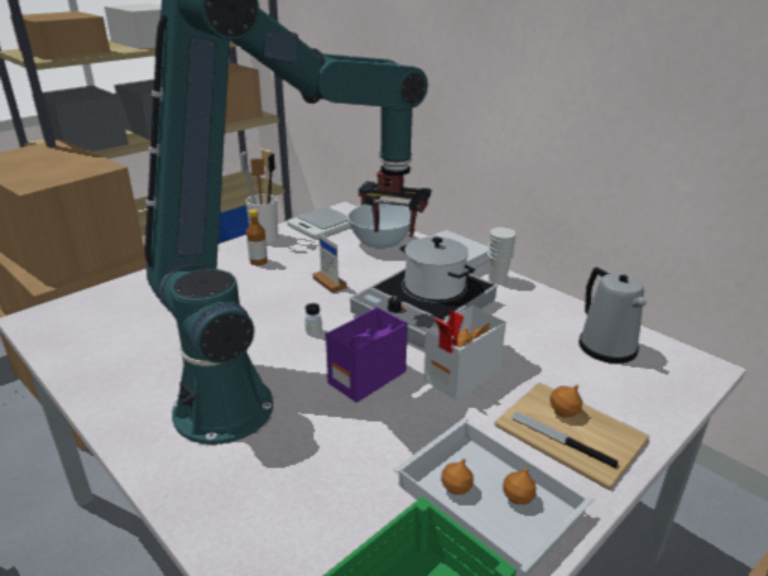

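The pointer now points straight away from the side camera (crop 425,235), as expected at 0.436 (green). I'll confirm that from above later. The clip is now unobstructed in the side view, around (299,220). Next I'll measure it from both views.

```bash
python3 - <<'E'
from h import *
import pickle
s=pickle.load(open("side1.pkl","rb"));t=pickle.load(open("top0.pkl","rb"))
for n,c,box in (("top",t,(195,245,325,385)),("side",s,(195,250,280,330))):
    P=cloud(c);im=c["image"].astype(int);ok=c["range_z"]>0
    b,g,r=im[...,0],im[...,1],im[...,2]
    B=np.zeros_like(ok);B[box[0]:box[1],box[2]:box[3]]=1
    red=ok&B&(r>1.8*np.maximum(g,b))&(r>50)&(g<1.3*b+10)
    Q=P[red];Q=Q[(Q[:,2]>.12)]
    print(n,len(Q),Q.min(0).round(3),Q.max(0).round(3))
    for lo in (.15,.17,.18,.19,.20,.21): 
        q_=Q[(Q[:,2]>=lo)&(Q[:,2]<lo+.01)]
        if len(q_): print(lo,len(q_),q_.min(0).round(3),q_.max(0).round(3),q_.mean(0).round(3))
    sel=ok&B&False
    # tub rim: z 0.142-.155
    sel=ok&(P[...,2]>.143)&(P[...,2]<.156)&(P[...,0]>.36)&(P[...,0]<.64)&(P[...,1]>-.38)&(P[...,1]<-.22)&~red
    print("rim",sel.sum(),P[sel].min(0).round(3),P[sel].max(0).round(3),cv2.minAreaRect(P[sel][:,:2].astype(np.float32)))
    # near wall outer
    sel=ok&(P[...,2]>.03)&(P[...,2]<.13)&(P[...,0]>.38)&(P[...,0]<.46)&(P[...,1]>-.36)&(P[...,1]<-.2)&~red
    if sel.sum()>20:
        l=cv2.fitLine(P[sel][:,:2].astype(np.float32),cv2.DIST_HUBER,0,.01,.01).ravel();print(sel.sum(),l,np.degrees(np.arctan2(l[1],l[0])))
    v=np.zeros((384,512,3),np.uint8);v[:]=c["image"];v[red]=(255,255,0)
    cv2.imwrite(f"pics/m_{n}.png",cv2.resize(np.hstack([c["image"][box[0]:box[1],box[2]:box[3]],v[box[0]:box[1],box[2]:box[3]]]),None,fx=6,fy=6,interpolation=cv2.INTER_NEAREST))
E
```

```text
top 148 [ 0.4   -0.355  0.143] [ 0.454 -0.302  0.227]
0.15 2 [ 0.417 -0.329  0.155] [ 0.437 -0.303  0.158] [ 0.427 -0.316  0.157]
0.17 22 [ 0.417 -0.335  0.17 ] [ 0.437 -0.302  0.179] [ 0.427 -0.314  0.175]
0.18 21 [ 0.412 -0.335  0.18 ] [ 0.438 -0.302  0.189] [ 0.429 -0.319  0.185]
0.19 16 [ 0.409 -0.338  0.191] [ 0.444 -0.303  0.199] [ 0.435 -0.32   0.196]
0.2 24 [ 0.406 -0.336  0.2  ] [ 0.445 -0.304  0.21 ] [ 0.427 -0.32   0.206]
0.21 31 [ 0.4   -0.336  0.211] [ 0.454 -0.302  0.22 ] [ 0.433 -0.32   0.216]
rim 236 [ 0.417 -0.363  0.143] [ 0.599 -0.251  0.156] ((0.5079806447029114, -0.3066132068634033), (0.1102318987250328, 0.18268783390522003), 89.17139434814453)
119 [ 0.15315464 -0.9882022   0.44775048 -0.29146004] -81.19021
side 290 [ 0.393 -0.34   0.135] [ 0.499 -0.253  0.224]
0.15 28 [ 0.41 -0.34  0.15] [ 0.437 -0.306  0.16 ] [ 0.42  -0.327  0.155]
0.17 28 [ 0.412 -0.34   0.17 ] [ 0.438 -0.305  0.18 ] [ 0.423 -0.325  0.175]
0.18 32 [ 0.408 -0.34   0.18 ] [ 0.443 -0.302  0.19 ] [ 0.425 -0.324  0.184]
0.19 39 [ 0.402 -0.339  0.19 ] [ 0.446 -0.304  0.2  ] [ 0.431 -0.325  0.195]
0.2 37 [ 0.4   -0.338  0.2  ] [ 0.448 -0.304  0.209] [ 0.429 -0.324  0.205]
0.21 51 [ 0.397 -0.339  0.21 ] [ 0.455 -0.299  0.22 ] [ 0.432 -0.321  0.215]
rim 215 [ 0.411 -0.362  0.143] [ 0.603 -0.249  0.155] ((0.5067147016525269, -0.3053898513317108), (0.11327946931123734, 0.19166864454746246), 89.76763916015625)
640 [ 0.04040734 -0.9991833   0.4257503  -0.32396337] -87.6842
```

View pics/m_side.png

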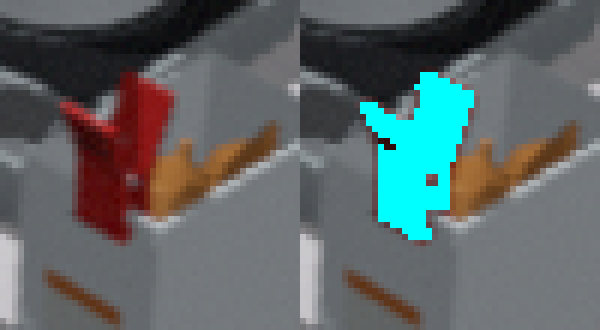

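View pics/m_top.png

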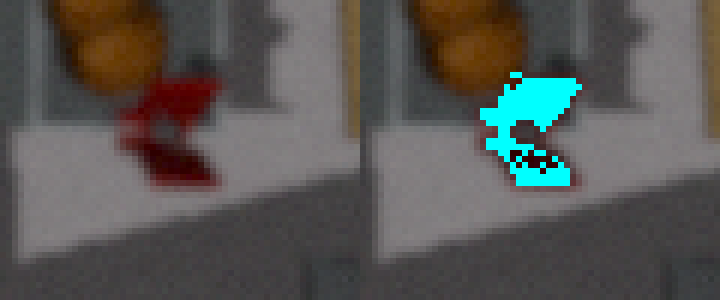

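```bash
python3 - <<'E'
from h import *
import pickle
a=np.radians(.5)
move_ptp([.426,-.320,.32],q(a)); print(current_clock(),current_position())
c=capture("top"); pickle.dump(c,open("top1.pkl","wb"))
hit=servo_line([.426,-.320,.189],rate=.15,contact_N=6); print(hit,current_position(),current_force())
if not hit:
    move_gripper(0.0); print(current_finger_gap(),current_clock(),current_position(),current_force())
c=capture("side"); pickle.dump(c,open("side2.pkl","wb"))
cv2.imwrite("pics/s2.png",cv2.resize(c["image"][150:260,230:360],None,fx=6,fy=6,interpolation=cv2.INTER_CUBIC))
t=pickle.load(open("top1.pkl","rb"))
cv2.imwrite("pics/k2.png",np.clip(cv2.resize(t["image"][160:200,235:295],None,fx=12,fy=12,interpolation=cv2.INTER_CUBIC)*1.8,0,255).astype(np.uint8))
E
```

```text
10.5083 [ 0.42606524 -0.31943947  0.31939689]
False [ 0.42656707 -0.3203958   0.18977172] [-0.65786494 -0.3920267   0.50600807]
0.020169336321385792 12.6333 [ 0.42600506 -0.32000212  0.18898316] [ 0.77926462 -0.34899699 -0.8376444 ]
```

View pics/s2.png

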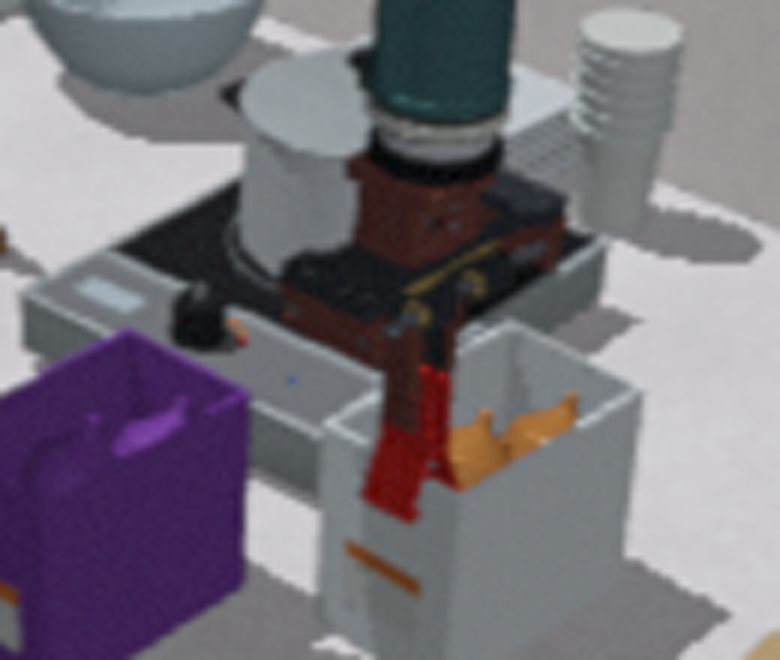

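View pics/k2.png

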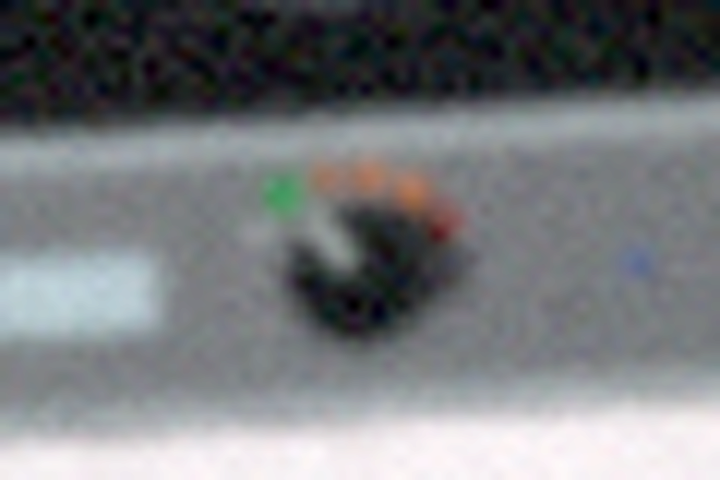

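The knob points at the green dot (285,193), and the clip is spread fully with a 20.2 mm finger gap. Next: lift the clip and carry it over to the card.

```bash
python3 - <<'E'
from h import *
import pickle
servo_line([.426,-.320,.33],rate=.2); print(current_finger_gap(),current_clock())
move_ptp([.568,.293,.33],q(np.radians(-7))); 
servo_line([.568,.293,.262],rate=.15); sleep(.2)
print(current_clock(),current_position(),current_finger_gap())
for n in("side","top"):
    c=capture(n); pickle.dump(c,open(n+"3.pkl","wb"))
    if n=="side": 
        u,v=proj(c,[.568,.293,.2]).astype(int)
        cv2.imwrite("pics/s3.png",cv2.resize(c["image"][v-50:v+50,u-50:u+50],None,fx=6,fy=6,interpolation=cv2.INTER_CUBIC))
    P=cloud(c);im=c["image"].astype(int);ok=c["range_z"]>0
    near=ok&(abs(P[...,0]-.568)<.06)&(abs(P[...,1]-.293)<.08)
    red=near&(im[...,2]>1.8*np.maximum(im[...,0],im[...,1]))&(im[...,2]>50)&(P[...,2]>.18)
    Q=P[red]; 
    if len(Q): print(n,len(Q),Q.min(0).round(3),Q.max(0).round(3))
    for lo in np.arange(.19,.3,.01):
        k=Q[(Q[:,2]>=lo)&(Q[:,2]<lo+.01)]
        if len(k): print(lo.round(2),len(k),k.min(0).round(3),k.max(0).round(3))
    card=near&(P[...,2]>.05)&(P[...,2]<.175)&~red
    K=P[card];print("card",len(K),K.min(0).round(3),K.max(0).round(3), np.sort(K[:,2])[-10:].round(3))
    if len(K)>30:
        l=np.polyfit(K[:,1]-.293,K[:,0],1);print("x at y=.293",l[1],"yaw",-np.degrees(np.arctan(l[0])))
E
```

```text
0.02029705131649787 13.5417
16.5917 [0.56882805 0.29324841 0.26346098] 0.020445066400392443
side 193 [0.518 0.26  0.21 ] [0.591 0.31  0.437]
0.21 21 [0.54  0.269 0.21 ] [0.591 0.309 0.22 ]
0.22 16 [0.544 0.276 0.222] [0.584 0.308 0.23 ]
0.23 16 [0.55  0.271 0.231] [0.577 0.308 0.24 ]
0.24 12 [0.552 0.276 0.24 ] [0.575 0.306 0.247]
0.25 13 [0.552 0.273 0.25 ] [0.571 0.293 0.259]
0.26 14 [0.552 0.273 0.26 ] [0.574 0.293 0.27 ]
0.27 12 [0.552 0.273 0.272] [0.583 0.296 0.28 ]
0.28 15 [0.551 0.275 0.28 ] [0.585 0.302 0.289]
0.29 15 [0.547 0.272 0.291] [0.581 0.31  0.297]
card 260 [0.557 0.235 0.051] [0.579 0.349 0.166] [0.16  0.16  0.161 0.161 0.161 0.162 0.162 0.163 0.164 0.166]
x at y=.293 0.5683653522271311 yaw -7.121639539325496
top 74 [0.532 0.263 0.206] [0.585 0.293 0.35 ]
0.2 6 [0.542 0.275 0.206] [0.548 0.291 0.21 ]
0.21 12 [0.541 0.272 0.212] [0.58  0.293 0.22 ]
0.22 10 [0.547 0.272 0.223] [0.585 0.291 0.229]
0.23 13 [0.546 0.273 0.232] [0.581 0.288 0.239]
0.24 12 [0.552 0.272 0.24 ] [0.577 0.286 0.249]
0.25 4 [0.554 0.272 0.25 ] [0.573 0.277 0.256]
0.26 2 [0.572 0.274 0.261] [0.581 0.279 0.263]
0.27 4 [0.555 0.272 0.272] [0.576 0.279 0.28 ]
0.28 5 [0.558 0.272 0.28 ] [0.573 0.28  0.289]
0.29 4 [0.571 0.272 0.291] [0.575 0.278 0.298]
card 54 [0.561 0.241 0.052] [0.569 0.306 0.167] [0.161 0.161 0.162 0.162 0.162 0.162 0.163 0.164 0.164 0.167]
x at y=.293 0.5670096958411515 yaw -6.287638898993024
```

View pics/s3.png

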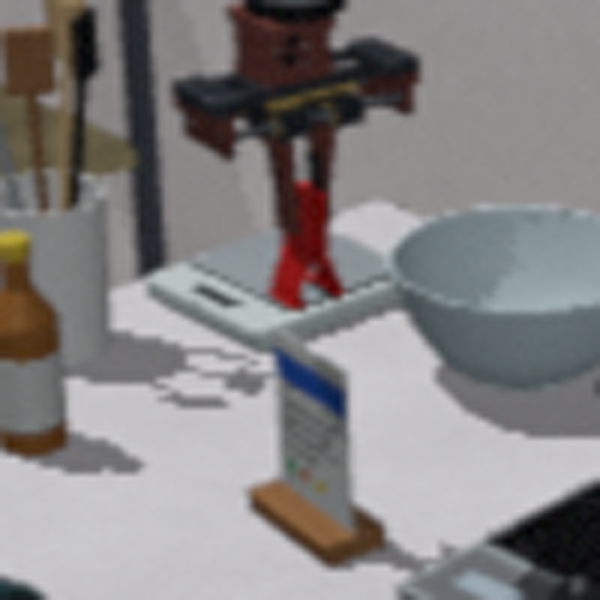

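Over the card, both views agree: edge at z 0.161, x 0.568 and mid y 0.2925. The clip jaws are centred at about (0.566, 0.2905) with tips at z 0.210. I'll correct by 1–2 mm and lower with a contact guard.

```bash
python3 - <<'E'
from h import *
import pickle
f0=np.array(current_force())
servo_line([.5693,.2945,.240],q(np.radians(-7)),rate=.08)
hit=servo_line([.5693,.2945,.198],rate=.05,contact_N=3)
sleep(.3)
print(hit,current_clock(),current_position(),current_finger_gap(),np.array(current_force())-f0)
for n in("side","top"):
    c=capture(n); pickle.dump(c,open(n+"4.pkl","wb"))
    u,v=proj(c,[.568,.293,.17]).astype(int)
    a=c["image"][v-30:v+30,u-40:u+40]
    cv2.imwrite(f"pics/{n}4.png",np.clip(cv2.resize(a,None,fx=10,fy=10,interpolation=cv2.INTER_CUBIC).astype(float)*(1.6 if n=="top" else 1),0,255).astype(np.uint8))
    P=cloud(c);im=c["image"].astype(int);ok=c["range_z"]>0
    near=ok&(abs(P[...,0]-.568)<.06)&(abs(P[...,1]-.293)<.08)
    red=near&(im[...,2]>1.8*np.maximum(im[...,0],im[...,1]))&(im[...,2]>50)&(P[...,2]>.12)
    Q=P[red];
    for lo in np.arange(.13,.2,.01):
        k=Q[(Q[:,2]>=lo)&(Q[:,2]<lo+.01)]
        if len(k): print(n,lo.round(2),len(k),k.min(0).round(3),k.max(0).round(3))
E
```

```text
False 18.4083 [0.56944752 0.29454462 0.19827656] 0.019541080402448383 [-1.04397244  0.8894986   0.69632391]
side 0.14 6 [0.542 0.278 0.146] [0.552 0.306 0.149]
side 0.15 15 [0.543 0.279 0.15 ] [0.585 0.306 0.159]
side 0.16 16 [0.545 0.277 0.16 ] [0.58  0.311 0.169]
side 0.17 16 [0.551 0.278 0.171] [0.576 0.305 0.18 ]
side 0.18 14 [0.551 0.27  0.18 ] [0.578 0.304 0.19 ]
side 0.19 13 [0.552 0.275 0.19 ] [0.576 0.299 0.198]
side 0.2 12 [0.551 0.274 0.2  ] [0.58  0.293 0.209]
top 0.14 9 [0.543 0.273 0.143] [0.577 0.296 0.149]
top 0.15 9 [0.543 0.272 0.15 ] [0.583 0.292 0.159]
top 0.16 11 [0.545 0.273 0.161] [0.582 0.289 0.17 ]
top 0.17 12 [0.551 0.273 0.171] [0.578 0.287 0.178]
top 0.18 5 [0.554 0.274 0.182] [0.573 0.278 0.188]
top 0.19 1 [0.556 0.276 0.194] [0.556 0.276 0.194]
top 0.2 2 [0.555 0.274 0.203] [0.572 0.275 0.209]
```

View pics/side4.png

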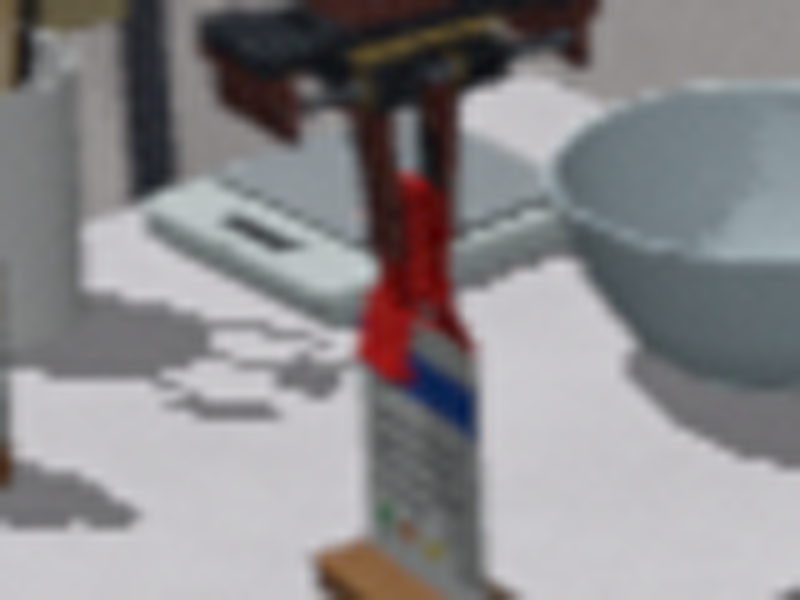

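View pics/top4.png

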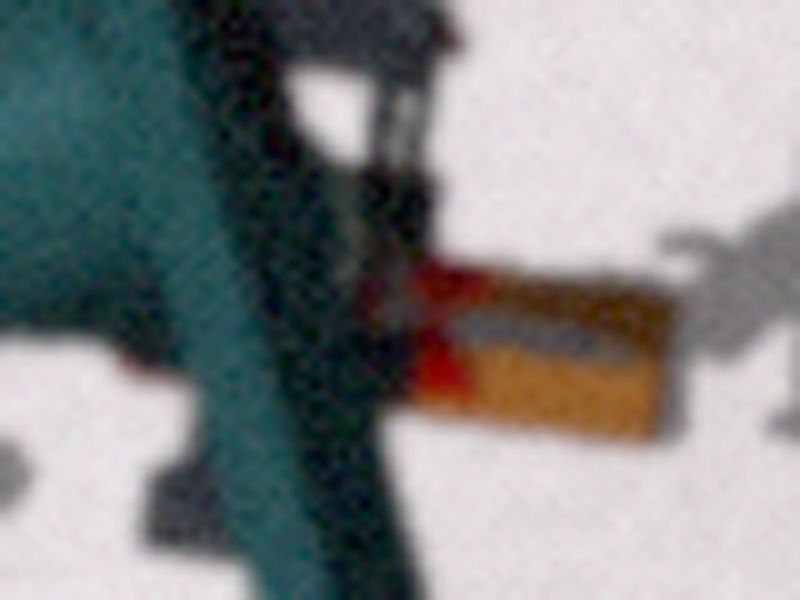

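The clip straddles the card: tips are at z about 0.145, some 15 mm below the edge, with a red jaw on each side. The jaws sit about 1.5 mm towards the robot from the card's plane, so I'll correct that, check, and hand in.

```bash
python3 - <<'E'
from h import *
servo_line([.5708,.2943,.198],rate=.02); sleep(.5)
print(current_clock(),current_position(),current_finger_gap(),current_force(),current_qvel())
c=capture("side")
print(current_clock()); 
v0=c["image"]
u,v=proj(c,[.5355,-.0305,.092]).astype(int); u2,v2=proj(c,[.568,.293,.17]).astype(int)
cv2.imwrite("pics/f.png",cv2.resize(np.hstack([v0[v-30:v+30,u-30:u+30],v0[v2-30:v2+30,u2-30:u2+30]]),None,fx=6,fy=6,interpolation=cv2.INTER_CUBIC))
E
```

```text
19.2583 [0.57078588 0.29432424 0.19799102] 0.020252419395461782 [ 0.23192832 -0.21652373 -0.49322341] [-9.95788726e-04 -1.10868935e-04  2.41008407e-05  6.36061748e-04
  1.52748951e-03  1.18011504e-03]
19.3083
```

View pics/f.png

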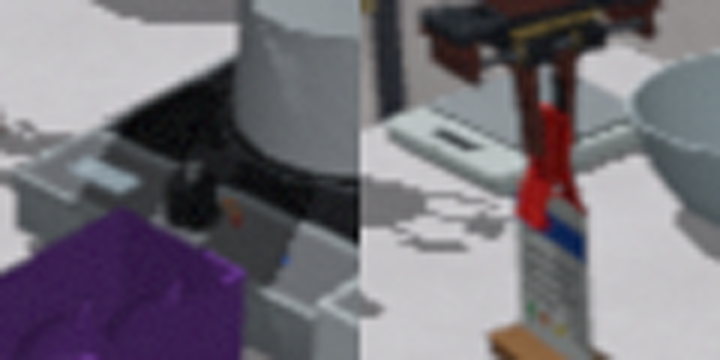

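The last picture shows the knob unchanged at green (left half, 190,195). The clip is held open over the card edge (right half, 550,190) with no contact force. Handing in.

```bash
python3 -c "
from bench import *
print(close_job(), current_clock())"
```

```text
the job is handed in; nothing more can be done
the job is handed in; nothing more can be done
```

I turned the knob two clicks back to the green mark, took the red clip off the white onion tub, and handed in with it held fully open around the middle of the card's top edge. The job was handed in at about 19.3 s; no verdict was given.

**Last checks:**
- **Knob:** the top view after I let go shows the pointer at the green dot, and the last side picture agrees.
- **Clip opening:** the finger gap is 20.2 mm, which means fully spread.
- **Depth and angle:** the tips are about 15 mm below the card edge, one on each side, and the gripper is set to the card's measured angle to within about 1°.
- **Contact:** the outside force on the tool is about 0.6 N, within the noise, so there is no sign of the clip touching the card.
- **Bystanders:** I saw none move in the pictures, but I did not measure them.

**Disagreement:** the two views differed by 1–2 mm on where the card lies between the jaws. I shifted the clip 1.5 mm to centre it and did not measure again after that. The lips clear the card by roughly 10 mm on each side.

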